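# Find the bowed base plate with a straightedge

## Task

One of the two base plates in the tray has a bowed face: find it by setting the straightedge down gently along the middle of a plate's face, letting go of it, and pressing lightly on its ends to see whether it rocks. On the plate that rocks, press down first the end with the hanging hole and then the plain end, so that each in turn goes down and stays down for a moment, and leave the straightedge lying along that plate as the mark. Leave everything else on the bench where it is.

Things in the scene. Friction and masses are not known exactly. Their poses are not given: they have to be found in the camera images.
- straightedge: steel straightedge: bar 170 x 30 x 8 mm, 0.3 to 0.4 kg, with a black plastic grip block on its middle (50 mm along the bar, 18 mm wide, from 8 to 32 mm above the underside) to hold it by. Origin: centre of the underside; x along the bar towards the end with the round 12 mm hanging hole (hole centre at x = +73 mm), z up. At the start it lies flat on the bench.
- hole_end (a point): where to press the end with the hole, with shut fingers: top of the bare bar, 56 mm from its middle. 4 to 8 N is a good press; more than 15 N on an end harms it.
- plain_end (a point): the same at the plain end, 56 mm to the other side of the middle
- tray: dark steel tray 215 x 215 mm, rim 14 mm high, fixed. Origin: centre of its underside; x along the plates (away from the robot), z up. In it two base plates lie side by side, 190 mm long, 64 mm wide, grey with a bright face 186 x 58 mm. On its rubber bed a plate sinks straight down, without tilting, about 1 mm for each 5 N, 7 mm at most. The plates look alike; either may be on either side.
- nest_left (a point): centre of the left plate's face (tray y = +60 mm) at its nominal height, 48 mm above the bench. The real heights of the two faces are not measured and differ from nominal by up to 5 mm either way.
- nest_right (a point): the same for the right plate (tray y = -60 mm). Of the two faces one is flat and level: neither end of the straightedge goes down on it. The other is bowed: from a crosswise ridge (7 mm beyond mid-length, seen from the robot) it falls by 3 to 4 mm to each end, so the straightedge lies tilted by 0.036 rad, near end down, and rocks over when its high end is pressed (that end goes down 4 mm).
- guide_bush: bystander: grey flanged bush 23 mm across, 32 mm tall, standing in the tray between the plates; leave alone
- collet_a: bystander: bright spring collet 21 mm across, 30 mm tall, standing in the tray between the plates; leave alone
- grease_tin: bystander: flat round tin 71 mm across, 30 mm high; leave alone
- torque_handle: bystander: torque handle 27 x 118 x 28 mm, lying behind the straightedge; leave alone
There are look-alikes about, which are no part of the job. Leave any turquoise look-alike of the straightedge alone.

How it is judged:
By the outcome, as a careful person would: the job done as asked, in the order asked, and still so for the second after the job is handed in, with the robot touching nothing.
It also fails if it takes over 72 s, if anything falls off the work surface, if the arm or the gripper's body presses on something with over 40 N, if the wrist force passes 120 N, or if a joint passes its speed limit or range.

## Robot

A 6-joint arm with a two-finger parallel gripper is mounted at the origin on a cart in front of the work surface, level with it; the furniture and walls round the work are solid. World frame = base frame: x ahead of the robot, y to its left, z up, the work surface at z = 0. Lengths are in m, angles in rad, forces in N, time in s.
With the tool pointing down it reaches from about 0.375 to 0.9 m from the base axis. Payload 3.1 kg.
Tool frame: the origin (TCP) lies between the finger pads; the fingertips stand 22 mm ahead of it and the grasp point (between the pads) lies 3 mm ahead of it; z points along the fingers, y is the line along which they close (so a half turn about z gives the same grasp; the last joint's range is limited). The gripper opens to 87 mm and grips with 3 to 60 N. Pads are 19 mm wide; open, the fingers measure 117 mm over their backs; the gripper's body (75 mm by 190 mm) begins 51 mm behind the grasp point.
Start: joints at [1.071, 0.527, 1.433, -0, 1.181, -0.178], TCP at [0.197, 0.593, 0.245] pointing down, gripper open.
Joint ranges: [-3.08, 3.08], [-0.75, 2.2], [0.22, 2.44], [-1.43, 4.57], [0, 2.65], [-2.85, 2.85]. Speed limits (rad/s): [2.79, 2.79, 3.14, 3.14, 3.14, 3.14].

## Interface

Orientations are given as a unit quaternion [x, y, z, w].
In Python, from rig import robot gives the robot as it stands.
- The arm moves only by the tool move_arm, never from a script. Its argument "series" is text: rows parted by semicolons, each of 6 numbers parted by spaces: the shift along the tool's x, y, z in mm, then the turn, a rotation vector about the tool's x, y, z in degrees. In form: dx dy dz ax ay az; .... A call has 1 to 8 rows; each row is the pose to reach, as a shift and turn from the pose commanded when the call began, along the tool's axes at that moment; what a row does not reach only later rows make up. A row lasts 1/12 s, in which the tool goes at most 41.7 mm and 7.16 degrees, less where a joint would pass 70% of its speed; a pose out of reach is approached as far as the arm can. A call with a gripper value outside its range is refused whole. "jaw" is the opening, from 0 (shut) to 1 (fully open), set as the call begins (left out, the last holds). The fingers move at their own pace and stop on an object; "newtons" is the grip in N (left out, the last holds). Time passes only in rows, so rows that repeat a pose let the fingers close. It gives the time, the measured TCP pose, the force, the opening and the grip force at its end, in the units of the state.
- robot.get_obs(): the state, without advancing time (a new reading comes with each control period).
- robot.camera(name): name is "scene" or "top"; returns a dict with "img" (384x512x3 uint8, red, green, blue), "mtx" (3x3 intrinsics, pixels), "world_to_cam" (4x4, takes a point from world to camera coordinates). Camera axes: x right, y down, z forward; pixel columns grow to the right and rows downward; lengths in m; the calibration is good to about 2 mm. A picture is of the moment at which its call begins. There is no depth.
- robot.hand_in(): hands the job in; it is judged then, once.
Trained networks look in a picture, given as the dict that the camera call returned (one of the last four; its "shot" number tells which), for a name from the list of things; names that differ only in an ending like _2 or _b are one class to them, and where a whole thing is asked for, a point or a joint stands for the part that bears it (a point fixed in the world has none). Each returns a list of dicts, best first, with "p" (0 to 1); they miss things now and then, are a little off and sometimes report something else, mostly with a low value. They report only what shows in the picture. A call takes as long as a camera call. They do not tell look-alikes from the thing itself.
- robot.search_frame(picture, thing): "xyz" ([x, y, z] in m, in world coordinates, good to about 4 mm: the middle of the surface that is visible of it).
- robot.tip_of(picture, thing): "xyz" ([x, y, z] in m, in world coordinates, good to about 4 mm: a listed point, or the origin of a listed thing).
The state is a dict: "time": time; "q": joint angles; "joint_velocities": joint speeds; "joint_torque": joint torques, N m; "position": TCP position; "tool_rot": TCP orientation; "ft_force": force on the tool from outside, world axes, zero at the start; "moment": the same for the moment, N m; "grip_width": finger opening in m; "grip_force": force on a finger pad.
Only numpy, scipy, OpenCV 4.12 (cv2) and the standard library are available. Lean on these libraries where they do the work, as an engineer would, in place of code of your own. Each camera call takes 0.05 s, during which the arm holds its last target. There are 200 camera calls.

## Working session

There is one attempt and no reset: what is moved stays moved. The work goes in short steps, Python scripts to look and compute and a tool call to move; the robot and the scene stay as the last step left them, time stands still between calls to the robot, and variables do not carry over. Pictures are saved under pics/ and viewed, at most 10 in all, crops included, and the job is handed in when it is done.

Besides the shell and the picture viewer there is one more tool, called after "Request:" by a JSON object that holds its "method" and its "body". move_arm: Moves the arm, as the interface text tells. Its arguments: {"type":"object","properties":{"series":{"type":"string"},"jaw":{"type":"number"},"newtons":{"type":"number"}},"required":["series"]}

```bash
mkdir -p pics; cat > h.py <<'E'
from rig import robot
import numpy as np, cv2
from scipy.spatial.transform import Rotation as R
def shot(n,name):
    p=robot.camera(n); cv2.imwrite(f'pics/{name}.png',p['img'][:,:,::-1]); return p
def proj(p,X):
    c=p['world_to_cam']@np.append(X,1); u=p['mtx']@c[:3]; return u[:2]/u[2]
def ray(p,uv,z):
    W=np.linalg.inv(p['world_to_cam']); d=W[:3,:3]@np.linalg.inv(p['mtx'])@[uv[0],uv[1],1]; o=W[:3,3]
    return o+d*(z-o[2])/d[2]
E
python3 - <<'E'
from h import *
for n in ['top','scene']:
    p=shot(n,n+'0')
    for t in ['straightedge','hole_end','plain_end','tray','nest_left','nest_right','guide_bush','collet_a','grease_tin','torque_handle']:
        print(n,t,[(np.round(d['xyz'],3).tolist(),round(d['p'],2),proj(p,d['xyz']).round().tolist()) for d in robot.tip_of(p,t)[:3]])
    W=np.linalg.inv(p['world_to_cam']);print(W[:3,3])
o=robot.get_obs();print(o['tool_rot'],o['position'],o['time'],R.from_quat(o['tool_rot']).as_matrix().round(3))
E
python3 -c "
import cv2,numpy as np
a=cv2.imread('pics/top0.png');print(a.shape)"
```

```text
top straightedge [([0.507, 0.244, 0.003], 0.8, [181.0, 242.0]), ([0.841, 0.091, 0.001], 0.74, [242.0, 119.0])]
top hole_end [([0.556, 0.217, 0.01], 0.88, [191.0, 222.0]), ([0.899, 0.08, 0.005], 0.76, [246.0, 99.0]), ([0.462, 0.277, 0.01], 0.33, [166.0, 260.0])]
top plain_end [([0.794, 0.103, 0.01], 0.86, [237.0, 134.0]), ([0.462, 0.278, 0.007], 0.84, [166.0, 260.0])]
top tray [([0.589, -0.132, -0.002], 0.84, [326.0, 211.0])]
top nest_left [([0.596, -0.077, 0.048], 0.86, [308.0, 205.0])]
top nest_right [([0.586, -0.193, 0.053], 0.77, [356.0, 209.0])]
top guide_bush [([0.636, -0.142, 0.006], 0.57, [330.0, 193.0])]
top collet_a [([0.585, -0.195, 0.053], 0.6, [356.0, 209.0]), ([0.552, -0.135, 0.002], 0.44, [328.0, 225.0])]
top grease_tin [([0.688, 0.324, -0.0], 0.61, [153.0, 173.0])]
top torque_handle [([0.708, 0.158, -0.001], 0.79, [216.0, 166.0])]
[0.46147714 0.05895417 0.90885966]
scene straightedge [([0.841, 0.089, -0.0], 0.67, [239.0, 272.0]), ([0.507, 0.25, 0.002], 0.64, [342.0, 181.0]), ([0.555, 0.214, 0.008], 0.6, [325.0, 189.0])]
scene hole_end [([0.557, 0.214, 0.011], 0.68, [32
[... 242 characters left out ...]
133, 0.0], 0.85, [198.0, 169.0])]
scene nest_left [([0.595, -0.071, 0.047], 0.66, [216.0, 164.0])]
scene nest_right [([0.583, -0.192, 0.048], 0.79, [176.0, 150.0])]
scene guide_bush [([0.637, -0.141, 0.004], 0.49, [187.0, 180.0]), ([0.506, 0.248, -0.0], 0.33, [341.0, 181.0])]
scene collet_a [([0.554, -0.133, 0.001], 0.37, [203.0, 161.0])]
scene grease_tin [([0.69, 0.323, -0.002], 0.78, [357.0, 246.0])]
scene torque_handle [([0.704, 0.161, 0.001], 0.76, [288.0, 231.0])]
[1.18178837 0.27028679 0.73966123]
[ 1.59729895e-01  9.87160757e-01 -6.01968765e-08  8.74229047e-06] [0.19705224 0.59309377 0.24456744] 1.1 [[-0.949  0.315  0.   ]
 [ 0.315  0.949 -0.   ]
 [-0.     0.    -1.   ]]
(384, 512, 3)
```

View pics/top0.png

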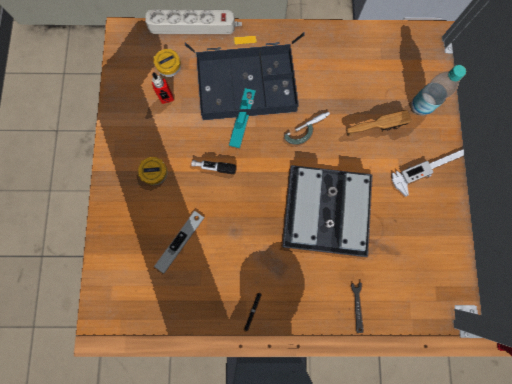

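View pics/scene0.png

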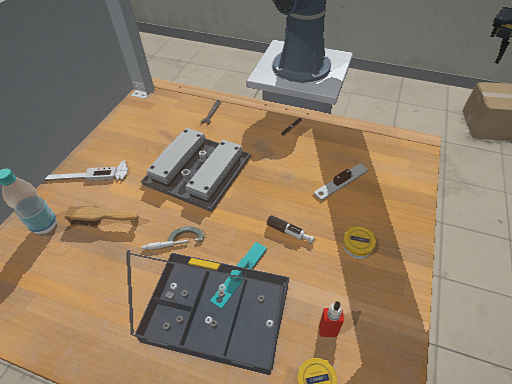

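The top view shows the straightedge from about (165,262) to (197,216), its hole end away from the robot. The tray is at (327,211), and the turquoise decoy at (240,120). I'll refine the bar and plate axes next.

```bash
python3 - <<'E'
from h import *
p=robot.camera('top'); im=p['img'].astype(int); hsv=cv2.cvtColor(p['img'],cv2.COLOR_RGB2HSV)
def rect(box,mask,z,nm):
    m=np.zeros(mask.shape,np.uint8); x0,y0,x1,y1=box; m[y0:y1,x0:x1]=mask[y0:y1,x0:x1]
    n,l,s,c=cv2.connectedComponentsWithStats(m); 
    for k in [i for i in range(1,n) if s[i,4]>60]:
        ys,xs=np.where(l==k); P=np.array([ray(p,(u,v),z)[:2] for u,v in zip(xs,ys)])*1000
        r=cv2.minAreaRect(P.astype(np.float32)); 
        w,V=np.linalg.eigh(np.cov(P.T)); d=V[:,1]*np.sign(V[0,1]); print(nm,s[k,4],np.round(r[0],1),np.round(r[1],1),round(r[2],1),'pca',np.degrees(np.arctan2(d[1],d[0])).round(1))
sat=hsv[:,:,1];val=hsv[:,:,2]
rect((145,200,215,280),((sat<60)&(val>50)).astype(np.uint8),.008,'bar')
rect((145,200,215,280),((sat<70)).astype(np.uint8),.008,'bar2')
for t in (120,140): rect((280,160,380,260),((sat<60)&(val>t)).astype(np.uint8),.048,'pl')
rect((275,155,380,265),((sat<90)).astype(np.uint8),.014,'tray')
g=p['img'][200:280,150:215];cv2.imwrite('pics/crop1.png',cv2.resize(np.ascontiguousarray(g[:,:,::-1]),None,fx=7,fy=7,interpolation=cv2.INTER_CUBIC))
print(robot.get_obs()['ft_force'])
E
```

```text
bar 636 [508.1 246.6] [ 31.1 170.1] 56.0 pca -34.1
bar2 784 [508.2 246.7] [ 31.4 171.2] 55.7 pca -34.1
pl 1687 [595.2 -74.3] [ 58.5 188. ] 83.6 pca -6.4
pl 1661 [ 581.9 -193.7] [ 58.1 188.8] 83.1 pca -6.6
pl 1608 [595.7 -74.4] [ 57.7 185.9] 83.5 pca -6.5
pl 1586 [ 581.8 -193.5] [ 56.3 187. ] 83.6 pca -6.5
tray 6936 [ 589.5 -132.7] [216.7 215.3] 83.6 pca -78.3
[ 0.06496009  0.61409764 -0.2867303 ]
```

View pics/crop1.png

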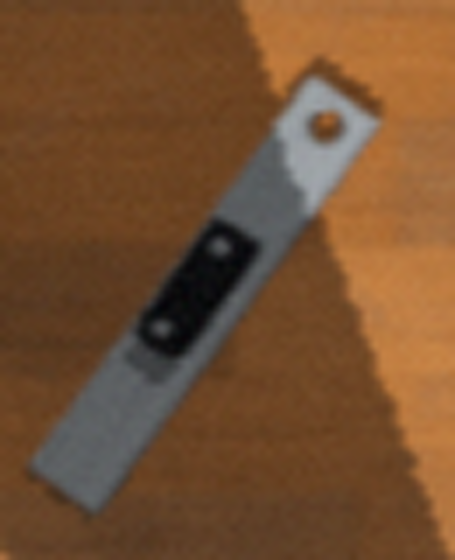

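Request:
{"method": "move_arm", "body": {"series": "-33 -19 5 0 0 2; -67 -38 10 0 0 4; -100 -58 15 0 0 6; -134 -77 20 0 0 8; -168 -96 25 0 0 10; -200 -115 30 0 0 12; -234 -135 35 0 0 14; -268 -154 40 0 0 15", "jaw": 0.6, "newtons": 25}}

```text
time: 1.82
position: [0.4037, 0.3609, 0.2045]
tool_rot: [0.288, 0.958, 0.0, 0.0]
ft_force: [1.0, -0.2, 0.4]
grip_width: 0.0531
grip_force: 0.0
```

The crop shows the hole at about (325,125), so it is at the far end. The bar's centre is at (508,247) mm with yaw -34°, and the plates' yaw is -6.4°.

Request:
{"method": "move_arm", "body": {"series": "-38 -10 20 0 0 0.6; -76 -20 40 0 0 0.6; -114 -30 60 0 0 0.6; -140 -36 80 0 0 0.6; -152 -39 95 0 0 0.6; -152 -39 95 0 0 0.6; -152 -39 95 0 0 0.6"}}

```text
time: 2.4
position: [0.508, 0.2456, 0.1088]
tool_rot: [0.293, 0.956, -0.0, -0.001]
ft_force: [-0.2, 0.6, 0.7]
grip_width: 0.0523
grip_force: 0.0
```

```bash
cat >> h.py <<'E'
def to(x,y,z,yaw):
    "shift in mm (tool axes) and z turn in deg, so that bar axis lies at yaw (deg), tool y at yaw+90"
    o=robot.get_obs(); M=R.from_quat(o['tool_rot']); d=M.inv().apply(np.array([x,y,z])-o['position'])*1000
    T=M.as_matrix(); a=np.degrees(np.arctan2(T[1,1],T[0,1]))
    rv=(M.inv()*R.from_matrix(np.array([[-np.cos(np.radians(yaw)),-np.sin(np.radians(yaw)),0],[-np.sin(np.radians(yaw)),np.cos(np.radians(yaw)),0],[0,0,-1]]).T)).as_rotvec(degrees=True)
    print('t',o['time'],'pos',o['position'].round(4),'shift',d.round(1),'turn',rv.round(2),'F',o['ft_force'].round(2),'w',o['grip_width'])
E
python3 - <<'E'
from h import *
to(.508,.2466,.034,-34.1)
p=shot('top','top1')
for t in ['straightedge','hole_end','plain_end']: print([(np.round(d['xyz'],3).tolist(),round(d['p'],2)) for d in robot.tip_of(p,t)[:2]])
E
```

```text
t 2.4 pos [0.508  0.2456 0.1088] shift [ 0.5  0.9 74.8] turn [-0.09 -0.11 -0.  ] F [-0.21  0.59  0.72] w 0.052286111294741776
[([0.84, 0.09, -0.001], 0.92), ([0.51, 0.245, 0.003], 0.57)]
[([0.896, 0.079, 0.006], 0.79), ([0.556, 0.217, 0.012], 0.67)]
[([0.794, 0.106, 0.008], 0.79)]
```

Request:
{"method": "move_arm", "body": {"series": "0 1 25 0 0 0; 0 1 50 0 0 0; 0 1 65 0 0 0; 0 1 72 0 0 0; 0 1 75 0 0 0; 0 1 75 0 0 0; 0 1 75 0 0 0"}}

```text
time: 3.18
position: [0.5094, 0.2477, 0.0356]
tool_rot: [0.292, 0.956, 0.001, 0.001]
ft_force: [0.3, 0.4, 0.0]
grip_width: 0.0524
grip_force: 0.0
```

Request:
{"method": "move_arm", "body": {"series": "0 0 0 0 0 0; 0 0 0 0 0 0; 0 0 0 0 0 0; 0 0 0 0 0 0; 0 0 0 0 0 0; 0 0 0 0 0 0; 0 0 0 0 0 0; 0 0 0 0 0 0", "jaw": 0, "newtons": 25}}

```text
time: 3.85
position: [0.5089, 0.2471, 0.0346]
tool_rot: [0.292, 0.956, 0.0, 0.0]
ft_force: [-0.7, 0.1, 0.7]
grip_width: 0.0175
grip_force: 25.0
```

Request:
{"method": "move_arm", "body": {"series": "0 0 -2 0 0 0; 0 0 -5 0 0 0; 0 0 -15 0 0 0; 0 0 -40 0 0 0; 0 0 -70 0 0 0; 0 0 -95 0 0 0; 0 0 -100 0 0 0; 0 0 -100 0 0 0"}}

```text
time: 4.52
position: [0.51, 0.2475, 0.1367]
tool_rot: [0.292, 0.956, 0.001, 0.002]
ft_force: [0.8, 0.2, -2.7]
grip_width: 0.018
grip_force: 25.0
```

```bash
python3 - <<'E'
from h import *
to(.5955,-.0743,.130,-6.4); to(.582,-.1936,.13,-6.4)
p=robot.camera('scene'); cv2.imwrite('pics/s1.png',cv2.resize(np.ascontiguousarray(p['img'][100:250,230:430,::-1]),None,fx=3,fy=3))
E
```

```text
t 4.5167 pos [0.51   0.2475 0.1367] shift [-250.7 -219.1    6.7] turn [  0.16   0.23 -27.57] F [ 0.76  0.2  -2.71] w 0.018039788794052856
t 4.5167 pos [0.51   0.2475 0.1367] shift [-306.1 -325.6    6.5] turn [  0.16   0.23 -27.57] F [ 0.76  0.2  -2.71] w 0.018039788794052856
```

View pics/s1.png

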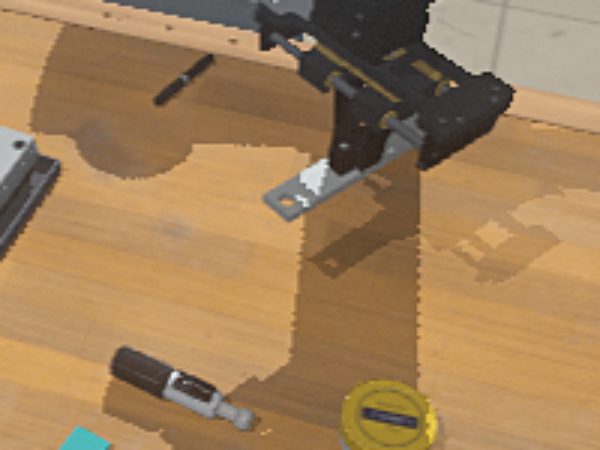

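The crop shows the bar held level and clear of the bench.

Request:
{"method": "move_arm", "body": {"series": "-15 -13 0 0 0 -2; -45 -39 1 0 0 -6; -75 -65 2 0 0 -9; -105 -92 3 0 0 -12; -135 -118 4 0 0 -15; -165 -144 5 0 0 -18; -195 -170 6 0 0 -22; -220 -193 6 0 0 -25"}}

```text
time: 5.23
position: [0.5825, -0.0384, 0.126]
tool_rot: [0.077, 0.997, 0.0, -0.002]
ft_force: [1.1, -0.0, -3.5]
grip_width: 0.018
grip_force: 25.0
```

```bash
python3 - <<'E'
from h import *
to(.5955,-.0743,.098,-6.4)
E
```

```text
t 5.2333 pos [ 0.5825 -0.0384  0.126 ] shift [-18.5 -33.5  27.9] turn [ 0.01 -0.23 -2.45] F [ 1.13 -0.02 -3.46] w 0.017958244323633413
```

Request:
{"method": "move_arm", "body": {"series": "-10 -15 0 0 0 -1; -18 -30 5 0 0 -2.5; -18.5 -33.5 15 0 0 -2.5; -18.5 -33.5 23 0 0 -2.5; -18.5 -33.5 28 0 0 -2.5; -18.5 -33.5 28 0 0 -2.5; -18.5 -33.5 28 0 0 -2.5; -18.5 -33.5 28 0 0 -2.5"}}

```text
time: 5.9
position: [0.5962, -0.0706, 0.1004]
tool_rot: [0.056, 0.998, 0.0, -0.0]
ft_force: [0.1, 1.1, -3.2]
grip_width: 0.018
grip_force: 25.0
```

```bash
python3 - <<'E'
from h import *
to(.5955,-.0743,.088,-6.4)
p=robot.camera('top'); cv2.imwrite('pics/t2.png',cv2.resize(np.ascontiguousarray(p['img'][140:270,260:400,::-1]),None,fx=4,fy=4))
to(.5955,-.0743,.088,-6.4)
E
```

```text
t 5.9 pos [ 0.5962 -0.0706  0.1004] shift [ 0.2 -3.7 12.4] turn [ 0.01 -0.03  0.  ] F [ 0.11  1.09 -3.19] w 0.018047893649846783
t 5.95 pos [ 0.5965 -0.0709  0.1008] shift [ 0.6 -3.5 12.8] turn [ 0.    0.02 -0.  ] F [-0.01  0.91 -3.49] w 0.017858861908701295
```

View pics/t2.png

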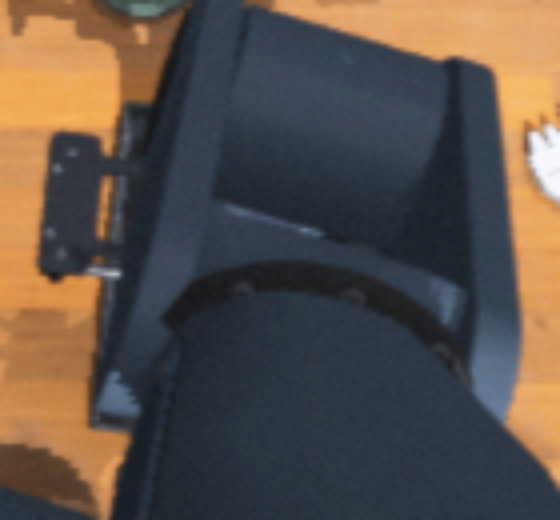

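The arm hides the top view of the left plate. I'll lower slowly and go by force.

Request:
{"method": "move_arm", "body": {"series": "0.5 -2 3 0 0 0; 0.5 -3.5 6 0 0 0; 0.5 -3.5 8 0 0 0; 0.5 -3.5 9 0 0 0; 0.5 -3.5 10 0 0 0; 0.5 -3.5 10 0 0 0; 0.5 -3.5 10 0 0 0; 0.5 -3.5 10 0 0 0"}}

```text
time: 6.62
position: [0.5956, -0.0754, 0.0906]
tool_rot: [0.057, 0.998, -0.0, 0.0]
ft_force: [-0.1, 0.9, -2.5]
grip_width: 0.0177
grip_force: 25.0
```

Request:
{"method": "move_arm", "body": {"series": "0 0 1 0 0 0; 0 0 1.5 0 0 0; 0 0 2 0 0 0; 0 0 2.5 0 0 0; 0 0 3 0 0 0; 0 0 3 0 0 0; 0 0 3 0 0 0"}}

```text
time: 7.2
position: [0.5955, -0.0753, 0.0875]
tool_rot: [0.057, 0.998, 0.0, -0.0]
ft_force: [0.1, -0.1, -4.6]
grip_width: 0.0177
grip_force: 25.0
```

Request:
{"method": "move_arm", "body": {"series": "0 0 0.5 0 0 0; 0 0 1 0 0 0; 0 0 1.5 0 0 0; 0 0 2 0 0 0; 0 0 2 0 0 0; 0 0 2 0 0 0"}}

```text
time: 7.7
position: [0.5955, -0.0753, 0.0855]
tool_rot: [0.056, 0.998, 0.0, -0.0]
ft_force: [0.5, -0.1, -3.7]
grip_width: 0.018
grip_force: 25.0
```

Request:
{"method": "move_arm", "body": {"series": "0 0 0.5 0 0 0; 0 0 1 0 0 0; 0 0 1.5 0 0 0; 0 0 1.5 0 0 0; 0 0 1.5 0 0 0"}}

```text
time: 8.12
position: [0.5955, -0.0753, 0.084]
tool_rot: [0.056, 0.998, 0.0, -0.0]
ft_force: [0.5, -0.7, -4.7]
grip_width: 0.0178
grip_force: 25.0
```

Request:
{"method": "move_arm", "body": {"series": "0 0 0.5 0 0 0; 0 0 1 0 0 0; 0 0 1.5 0 0 0; 0 0 1.5 0 0 0; 0 0 1.5 0 0 0"}}

```text
time: 8.53
position: [0.5956, -0.0753, 0.0826]
tool_rot: [0.057, 0.998, -0.0, 0.0]
ft_force: [0.0, 0.2, -3.7]
grip_width: 0.0176
grip_force: 25.0
```

Request:
{"method": "move_arm", "body": {"series": "0 0 0.5 0 0 0; 0 0 1 0 0 0; 0 0 1 0 0 0; 0 0 1 0 0 0"}}

```text
time: 8.87
position: [0.5956, -0.0753, 0.0819]
tool_rot: [0.057, 0.998, -0.0, 0.0]
ft_force: [-1.2, 0.3, 0.1]
grip_width: 0.0175
grip_force: 25.0
```

Request:
{"method": "move_arm", "body": {"series": "0 0 0.5 0 0 0; 0 0 1 0 0 0; 0 0 1 0 0 0; 0 0 1 0 0 0"}}

```text
time: 9.2
position: [0.5956, -0.0753, 0.081]
tool_rot: [0.056, 0.998, -0.0, 0.0]
ft_force: [-1.8, 0.7, 5.5]
grip_width: 0.0179
grip_force: 25.0
```

Request:
{"method": "move_arm", "body": {"series": "0 0 0.5 0 0 0; 0 0 1 0 0 0; 0 0 1 0 0 0; 0 0 1 0 0 0"}}

```text
time: 9.53
position: [0.5956, -0.0753, 0.0804]
tool_rot: [0.056, 0.998, -0.0, 0.0]
ft_force: [-3.0, 0.8, 7.9]
grip_width: 0.0179
grip_force: 25.0
```

Request:
{"method": "move_arm", "body": {"series": "0 0 -1 0 0 0; 0 0 -1.4 0 0 0; 0 0 -1.4 0 0 0; 0 0 -1.4 0 0 0"}}

```text
time: 9.87
position: [0.5956, -0.0753, 0.081]
tool_rot: [0.057, 0.998, -0.0, 0.0]
ft_force: [-2.2, 1.7, 3.9]
grip_width: 0.0177
grip_force: 25.0
```

Request:
{"method": "move_arm", "body": {"series": "0 0 0 0 0 0; 0 0 0 0 0 0; 0 0 0 0 0 0; 0 0 0 0 0 0; 0 0 0 0 0 0; 0 0 0 0 0 0", "jaw": 0.45}}

```text
time: 10.37
position: [0.5956, -0.0753, 0.0808]
tool_rot: [0.057, 0.998, -0.0, -0.0]
ft_force: [-0.3, 0.6, 0.1]
grip_width: 0.038
grip_force: 0.0
```

Request:
{"method": "move_arm", "body": {"series": "0 0 -5 0 0 0; 0 0 -20 0 0 0; 0 0 -45 0 0 0; 0 0 -70 0 0 0; 0 0 -80 0 0 0; 0 0 -80 0 0 0"}}

```text
time: 10.87
position: [0.5975, -0.0759, 0.164]
tool_rot: [0.056, 0.998, -0.001, 0.003]
ft_force: [0.2, 0.8, 0.9]
grip_width: 0.0393
grip_force: 0.0
```

```bash
python3 - <<'E'
from h import *
u=np.array([np.cos(np.radians(-6.4)),np.sin(np.radians(-6.4))]); c=np.array([.5955,-.0753])
p=robot.camera('scene'); cv2.imwrite('pics/s2.png',cv2.resize(np.ascontiguousarray(p['img'][110:220,130:270,::-1]),None,fx=5,fy=5,interpolation=cv2.INTER_CUBIC))
for t in ['straightedge','hole_end','plain_end']: print([(np.round(d['xyz'],4).tolist(),round(d['p'],2)) for d in robot.tip_of(p,t)[:3]])
for s in (.056,-.056): print(c+s*u); to(*(c+s*u),.1,-6.4)
E
```

```text
[([0.5927, -0.0758, 0.0468], 0.8), ([0.8434, 0.0898, 0.0015], 0.76), ([0.6499, -0.0822, 0.0597], 0.46)]
[([0.8994, 0.0758, 0.0065], 0.59), ([0.6554, -0.0847, 0.0572], 0.55)]
[([0.7891, 0.0996, 0.0068], 0.65)]
[ 0.651151   -0.08154226]
t 11.0667 pos [ 0.5945 -0.075   0.1595] shift [-57.2  -0.1  59.4] turn [ 0.03 -0.17 -0.09] F [-0.18  0.05  0.5 ] w 0.039254062027121804
[ 0.539849   -0.06905774]
t 11.0667 pos [ 0.5945 -0.075   0.1595] shift [54.8 -0.3 59.7] turn [ 0.03 -0.17 -0.09] F [-0.18  0.05  0.5 ] w 0.039254062027121804
```

View pics/s2.png

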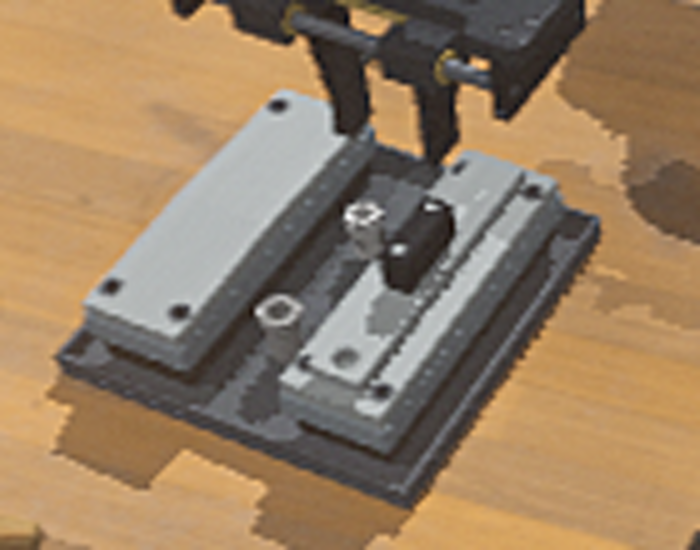

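The bar lies along the left plate with its hole end towards the camera, at about (345,355). Now I'll press the hole end.

Request:
{"method": "move_arm", "body": {"series": "-20 0 10 0 0 0; -40 0 20 0 0 0; -55 0 40 0 0 0; -57 0 60 0 0 0; -57 0 70 0 0 0; -57 0 74 0 0 0; -57 0 74 0 0 0; -57 0 74 0 0 0", "jaw": 0}}

```text
time: 11.73
position: [0.6516, -0.0816, 0.0868]
tool_rot: [0.057, 0.998, 0.0, -0.001]
ft_force: [0.8, 0.1, 0.1]
grip_width: 0.0014
grip_force: 0.0
```

```bash
python3 - <<'E'
from h import *
to(.6511,-.0815,.08,-6.4)
E
```

```text
t 11.7333 pos [ 0.6516 -0.0816  0.0868] shift [0.5 0.1 6.8] turn [ 0.01 -0.06 -0.08] F [0.79 0.11 0.08] w 0.0014135904437337886
```

Request:
{"method": "move_arm", "body": {"series": "0 0 1.5 0 0 0; 0 0 3 0 0 0; 0 0 4.5 0 0 0; 0 0 5.5 0 0 0; 0 0 5.5 0 0 0; 0 0 5.5 0 0 0"}}

```text
time: 12.23
position: [0.6522, -0.0818, 0.0816]
tool_rot: [0.057, 0.998, -0.0, 0.0]
ft_force: [-0.2, -0.2, -0.7]
grip_width: 0.0005
grip_force: 0.0
```

Request:
{"method": "move_arm", "body": {"series": "0 0 0.5 0 0 0; 0 0 1 0 0 0; 0 0 1 0 0 0; 0 0 1 0 0 0"}}

```text
time: 12.57
position: [0.6522, -0.0817, 0.0804]
tool_rot: [0.057, 0.998, 0.0, -0.0]
ft_force: [0.3, 0.9, 0.4]
grip_width: 0.0008
grip_force: 0.0
```

Request:
{"method": "move_arm", "body": {"series": "0 0 0.5 0 0 0; 0 0 1 0 0 0; 0 0 1 0 0 0; 0 0 1 0 0 0"}}

```text
time: 12.9
position: [0.6521, -0.0817, 0.0794]
tool_rot: [0.057, 0.998, 0.0, -0.0]
ft_force: [-0.6, -0.5, -0.4]
grip_width: 0.0007
grip_force: 0.0
```

Request:
{"method": "move_arm", "body": {"series": "0 0 0.5 0 0 0; 0 0 1 0 0 0; 0 0 1 0 0 0; 0 0 1 0 0 0"}}

```text
time: 13.23
position: [0.6521, -0.0817, 0.0784]
tool_rot: [0.057, 0.998, 0.0, -0.0]
ft_force: [0.4, 0.2, -0.8]
grip_width: 0.0005
grip_force: 0.0
```

Request:
{"method": "move_arm", "body": {"series": "0 0 0.5 0 0 0; 0 0 1 0 0 0; 0 0 1 0 0 0; 0 0 1 0 0 0"}}

```text
time: 13.57
position: [0.6523, -0.0818, 0.0776]
tool_rot: [0.056, 0.998, -0.0, 0.0]
ft_force: [-0.9, 0.4, 0.5]
grip_width: 0.0003
grip_force: 0.4
```

Request:
{"method": "move_arm", "body": {"series": "0 0 0.5 0 0 0; 0 0 1 0 0 0; 0 0 1 0 0 0; 0 0 1 0 0 0"}}

```text
time: 13.9
position: [0.6523, -0.0818, 0.0769]
tool_rot: [0.056, 0.998, -0.0, 0.0]
ft_force: [-1.1, 0.4, 4.9]
grip_width: 0.0005
grip_force: 2.1
```

Request:
{"method": "move_arm", "body": {"series": "0 0 0.5 0 0 0; 0 0 0.7 0 0 0; 0 0 0.7 0 0 0; 0 0 0.7 0 0 0"}}

```text
time: 14.23
position: [0.6523, -0.0818, 0.0764]
tool_rot: [0.056, 0.998, -0.0, 0.0]
ft_force: [-1.2, 0.3, 6.6]
grip_width: 0.0005
grip_force: 3.2
```

Request:
{"method": "move_arm", "body": {"series": "0 0 -20 0 0 0; 0 0 -45 0 0 0; 35 0 -45 0 0 0; 74 0 -45 0 0 0; 105 0 -45 0 0 0; 112 0 -30 0 0 0; 112 0 -10 0 0 0; 112 0 -4 0 0 0"}}

```text
time: 14.9
position: [0.5389, -0.0686, 0.0779]
tool_rot: [0.057, 0.998, 0.0, -0.002]
ft_force: [0.1, -0.0, -0.3]
grip_width: 0.0004
grip_force: 0.0
```

Request:
{"method": "move_arm", "body": {"series": "0 0 0 0 0 0; 0 0 0 0 0 0; 0 0 1 0 0 0; 0 0 1.5 0 0 0; 0 0 1.5 0 0 0"}}

```text
time: 15.32
position: [0.5416, -0.0693, 0.0787]
tool_rot: [0.056, 0.998, -0.0, 0.001]
ft_force: [-0.6, 1.0, 0.9]
grip_width: 0.0004
grip_force: 0.0
```

Request:
{"method": "move_arm", "body": {"series": "0 0 0.5 0 0 0; 0 0 1 0 0 0; 0 0 1 0 0 0; 0 0 1 0 0 0"}}

```text
time: 15.65
position: [0.5412, -0.0692, 0.0775]
tool_rot: [0.057, 0.998, -0.0, 0.0]
ft_force: [0.5, -0.3, 0.7]
grip_width: 0.0006
grip_force: 0.5
```

Request:
{"method": "move_arm", "body": {"series": "0 0 0.5 0 0 0; 0 0 1 0 0 0; 0 0 1 0 0 0; 0 0 1 0 0 0"}}

```text
time: 15.98
position: [0.5413, -0.0692, 0.0767]
tool_rot: [0.057, 0.998, -0.0, 0.0]
ft_force: [-0.0, 0.3, 5.3]
grip_width: 0.0002
grip_force: 2.5
```

Both ends turn stiff at the same height (about 0.0777) without going down, so the left plate is flat. I'll regrasp the bar and move to the right plate.

Request:
{"method": "move_arm", "body": {"series": "0 0 -20 0 0 0; 0 0 -45 0 0 0; -30 0 -60 0 0 0; -55 0 -60 0 0 0; -56 0 -60 0 0 0; -56 0 -60 0 0 0; -56 0 -60 0 0 0; -56 0 -60 0 0 0", "jaw": 0.5}}

```text
time: 16.65
position: [0.5945, -0.0749, 0.1352]
tool_rot: [0.057, 0.998, 0.0, -0.002]
ft_force: [0.3, 0.3, 0.1]
grip_width: 0.0411
grip_force: 0.0
```

```bash
python3 - <<'E'
from h import *
to(.5956,-.0753,.081,-6.4)
E
```

```text
t 16.65 pos [ 0.5945 -0.0749  0.1352] shift [-1.3 -0.3 54.2] turn [ 0.04 -0.22 -0.08] F [0.35 0.31 0.07] w 0.04106641187887435
```

Request:
{"method": "move_arm", "body": {"series": "-0.5 0 20 0 0 0; -0.5 0 40 0 0 0; -0.5 0 50 0 0 0; -0.5 0 54 0 0 0; -0.5 0 54 0 0 0; -0.5 0 54 0 0 0; -0.5 0 54 0 0 0"}}

```text
time: 17.23
position: [0.5975, -0.0757, 0.083]
tool_rot: [0.057, 0.998, -0.0, 0.001]
ft_force: [-0.5, 0.0, 1.0]
grip_width: 0.0434
grip_force: 0.0
```

Request:
{"method": "move_arm", "body": {"series": "0 0 0 0 0 0; 0 0 0 0 0 0; 0 0 0 0 0 0; 0 0 0 0 0 0; 0 0 0 0 0 0; 0 0 0 0 0 0", "jaw": 0, "newtons": 25}}

```text
time: 17.73
position: [0.5971, -0.0755, 0.0824]
tool_rot: [0.057, 0.998, -0.0, 0.0]
ft_force: [-0.2, -0.5, 0.7]
grip_width: 0.0177
grip_force: 25.0
```

Request:
{"method": "move_arm", "body": {"series": "0 0 -3 0 0 0; 0 0 -8 0 0 0; 0 0 -18 0 0 0; 0 0 -30 0 0 0; 0 0 -40 0 0 0; 0 0 -40 0 0 0; 0 0 -40 0 0 0"}}

```text
time: 18.32
position: [0.5978, -0.0757, 0.1237]
tool_rot: [0.057, 0.998, -0.0, 0.001]
ft_force: [-0.0, -0.4, -4.0]
grip_width: 0.0179
grip_force: 25.0
```

```bash
python3 - <<'E'
from h import *
to(.582,-.1936,.1,-6.4)
E
```

```text
t 18.3167 pos [ 0.5978 -0.0757  0.1237] shift [   2.5 -118.9   23.7] turn [-0.03  0.16 -0.08] F [-0.04 -0.42 -4.04] w 0.01787663088618697
```

Request:
{"method": "move_arm", "body": {"series": "0 -15 0 0 0 0; 0 -45 0 0 0 0; 1 -75 0 0 0 0; 1 -100 3 0 0 0; 1 -115 10 0 0 0; 1 -119 17 0 0 0; 1 -119 22 0 0 0; 1 -119 24 0 0 0"}}

```text
time: 18.98
position: [0.5812, -0.1924, 0.0964]
tool_rot: [0.057, 0.998, 0.001, -0.002]
ft_force: [-0.1, 0.6, -4.3]
grip_width: 0.0177
grip_force: 25.0
```

Request:
{"method": "move_arm", "body": {"series": "0 0 0 0 0 0; 0 0 0 0 0 0; 0 0 3 0 0 0; 0 0 6 0 0 0; 0 0 8 0 0 0; 0 0 8 0 0 0; 0 0 8 0 0 0"}}

```text
time: 19.57
position: [0.5826, -0.1934, 0.0901]
tool_rot: [0.056, 0.998, 0.0, -0.0]
ft_force: [-0.2, -0.5, -4.2]
grip_width: 0.0178
grip_force: 25.0
```

```bash
python3 - <<'E'
from h import *
to(.583,-.1936,.088,-6.4)
E
```

```text
t 19.5667 pos [ 0.5826 -0.1934  0.0901] shift [-0.5 -0.2  2.1] turn [ 0.01 -0.02 -0.06] F [-0.18 -0.48 -4.18] w 0.017847003907945358
```

Request:
{"method": "move_arm", "body": {"series": "0 0 0.5 0 0 0; 0 0 1 0 0 0; 0 0 1.5 0 0 0; 0 0 1.5 0 0 0; 0 0 1.5 0 0 0"}}

```text
time: 19.98
position: [0.5826, -0.1937, 0.0888]
tool_rot: [0.057, 0.998, 0.0, -0.0]
ft_force: [0.3, 0.2, -4.0]
grip_width: 0.0175
grip_force: 25.0
```

Request:
{"method": "move_arm", "body": {"series": "0 0 0.5 0 0 0; 0 0 1 0 0 0; 0 0 1 0 0 0; 0 0 1 0 0 0"}}

```text
time: 20.32
position: [0.5826, -0.1936, 0.0877]
tool_rot: [0.057, 0.998, 0.0, -0.0]
ft_force: [-0.7, 0.3, -4.4]
grip_width: 0.0182
grip_force: 25.0
```

Request:
{"method": "move_arm", "body": {"series": "0 0 0.5 0 0 0; 0 0 1 0 0 0; 0 0 1 0 0 0; 0 0 1 0 0 0"}}

```text
time: 20.65
position: [0.5827, -0.1936, 0.0868]
tool_rot: [0.057, 0.998, -0.0, 0.0]
ft_force: [-0.1, -0.1, -2.4]
grip_width: 0.018
grip_force: 25.0
```

Request:
{"method": "move_arm", "body": {"series": "0 0 0.4 0 0 0; 0 0 0.8 0 0 0; 0 0 0.8 0 0 0; 0 0 0.8 0 0 0"}}

```text
time: 20.98
position: [0.5827, -0.1937, 0.0863]
tool_rot: [0.056, 0.998, -0.0, 0.0]
ft_force: [-0.9, 0.5, -1.4]
grip_width: 0.0181
grip_force: 25.0
```

Request:
{"method": "move_arm", "body": {"series": "0 0 0 0 0 0; 0 0 0 0 0 0; 0 0 0 0 0 0; 0 0 0 0 0 0; 0 0 0 0 0 0; 0 0 0 0 0 0", "jaw": 0.45}}

```text
time: 21.48
position: [0.5827, -0.1936, 0.086]
tool_rot: [0.057, 0.998, -0.0, 0.0]
ft_force: [0.5, 0.1, -0.2]
grip_width: 0.0385
grip_force: 0.0
```

Request:
{"method": "move_arm", "body": {"series": "0 0 -5 0 0 0; 0 0 -20 0 0 0; 0 0 -45 0 0 0; 0 0 -70 0 0 0; 0 0 -75 0 0 0; 0 0 -75 0 0 0; 0 0 -75 0 0 0"}}

```text
time: 22.07
position: [0.5823, -0.1935, 0.1609]
tool_rot: [0.057, 0.998, 0.0, -0.0]
ft_force: [0.5, -0.6, -0.7]
grip_width: 0.0391
grip_force: 0.0
```

```bash
python3 - <<'E'
from h import *
u=np.array([np.cos(np.radians(-6.4)),np.sin(np.radians(-6.4))]); c=np.array([.5812,-.1936])
p=robot.camera('scene'); cv2.imwrite('pics/s3.png',cv2.resize(np.ascontiguousarray(p['img'][110:220,130:270,::-1]),None,fx=5,fy=5,interpolation=cv2.INTER_CUBIC))
for t in ['straightedge','hole_end','plain_end']: print([(np.round(d['xyz'],4).tolist(),round(d['p'],2)) for d in robot.tip_of(p,t)[:3]])
for s in (.056,-.056): print(c+s*u); to(*(c+s*u),.093,-6.4)
E
```

```text
[([0.5783, -0.1923, 0.0489], 0.89), ([0.8433, 0.0916, 0.0024], 0.59), ([0.526, -0.1842, 0.0604], 0.39)]
[([0.8957, 0.08, 0.0046], 0.86), ([0.633, -0.2034, 0.0615], 0.74)]
[([0.5251, -0.1867, 0.0592], 0.84), ([0.7894, 0.1002, 0.0066], 0.61)]
[ 0.636851   -0.19984226]
t 22.2667 pos [ 0.5817 -0.1932  0.1594] shift [-55.7  -0.5  66.3] turn [ 0.07 -0.16 -0.08] F [ 0.07  0.09 -0.36] w 0.0393402228932375
[ 0.525549   -0.18735774]
t 22.2667 pos [ 0.5817 -0.1932  0.1594] shift [56.3 -0.6 66.6] turn [ 0.07 -0.16 -0.08] F [ 0.07  0.09 -0.36] w 0.0393402228932375
```

View pics/s3.png

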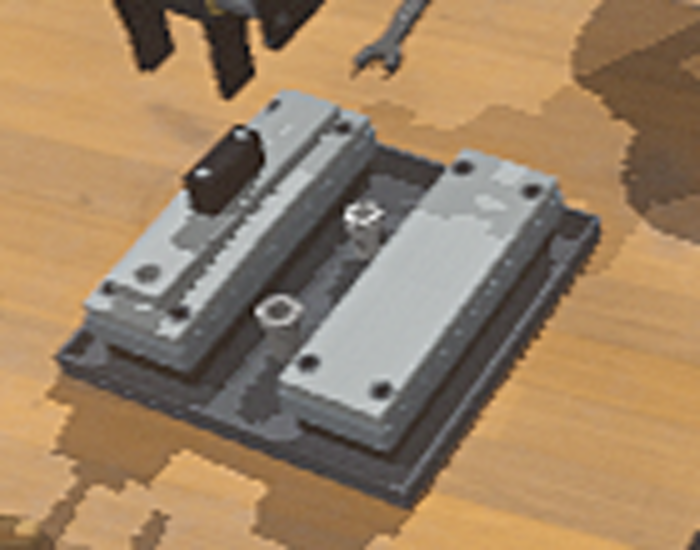

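The bar lies along the right plate, hole end far from the robot at about (148,272). Now I'll press the hole end.

Request:
{"method": "move_arm", "body": {"series": "-20 0 10 0 0 0; -40 0 20 0 0 0; -55 0 35 0 0 0; -56 -0.5 50 0 0 0; -56 -0.5 60 0 0 0; -56 -0.5 68 0 0 0; -56 -0.5 70 0 0 0; -56 -0.5 70 0 0 0", "jaw": 0}}

```text
time: 22.93
position: [0.6371, -0.2001, 0.0899]
tool_rot: [0.057, 0.998, 0.0, -0.001]
ft_force: [-0.7, 0.8, 0.9]
grip_width: 0.0013
grip_force: 0.0
```

Request:
{"method": "move_arm", "body": {"series": "0 0 0 0 0 0; 0 0 1 0 0 0; 0 0 2 0 0 0; 0 0 3 0 0 0; 0 0 4 0 0 0; 0 0 4 0 0 0; 0 0 4 0 0 0"}}

```text
time: 23.52
position: [0.6382, -0.2004, 0.087]
tool_rot: [0.057, 0.998, -0.0, 0.0]
ft_force: [0.2, 0.4, 0.0]
grip_width: 0.0004
grip_force: 0.0
```

Request:
{"method": "move_arm", "body": {"series": "0 0 0.5 0 0 0; 0 0 1 0 0 0; 0 0 1.5 0 0 0; 0 0 1.5 0 0 0; 0 0 1.5 0 0 0"}}

```text
time: 23.93
position: [0.6382, -0.2004, 0.0854]
tool_rot: [0.057, 0.998, 0.0, -0.0]
ft_force: [0.4, -0.2, -0.1]
grip_width: 0.0004
grip_force: 0.0
```

Request:
{"method": "move_arm", "body": {"series": "0 0 0.5 0 0 0; 0 0 1 0 0 0; 0 0 1 0 0 0; 0 0 1 0 0 0; 0 0 1 0 0 0"}}

```text
time: 24.35
position: [0.6382, -0.2004, 0.0845]
tool_rot: [0.057, 0.998, 0.0, -0.0]
ft_force: [-0.4, -0.3, -0.7]
grip_width: 0.0004
grip_force: 0.0
```

Request:
{"method": "move_arm", "body": {"series": "0 0 0.5 0 0 0; 0 0 1 0 0 0; 0 0 1.5 0 0 0; 0 0 1.5 0 0 0; 0 0 1.5 0 0 0"}}

```text
time: 24.77
position: [0.6383, -0.2005, 0.083]
tool_rot: [0.057, 0.998, -0.0, 0.0]
ft_force: [0.5, -0.1, -0.2]
grip_width: 0.0
grip_force: 0.3
```

Request:
{"method": "move_arm", "body": {"series": "0 0 0.5 0 0 0; 0 0 1 0 0 0; 0 0 1 0 0 0; 0 0 1 0 0 0; 0 0 1 0 0 0"}}

```text
time: 25.18
position: [0.6384, -0.2005, 0.082]
tool_rot: [0.057, 0.998, -0.0, 0.0]
ft_force: [0.2, 0.1, 0.6]
grip_width: 0.0005
grip_force: 0.4
```

Request:
{"method": "move_arm", "body": {"series": "0 0 0.5 0 0 0; 0 0 1 0 0 0; 0 0 1 0 0 0; 0 0 1 0 0 0; 0 0 1 0 0 0"}}

```text
time: 25.6
position: [0.6383, -0.2005, 0.081]
tool_rot: [0.057, 0.998, -0.0, 0.0]
ft_force: [1.6, -0.4, 0.6]
grip_width: 0.0007
grip_force: 0.5
```

Request:
{"method": "move_arm", "body": {"series": "0 0 0.5 0 0 0; 0 0 1 0 0 0; 0 0 1 0 0 0; 0 0 1 0 0 0; 0 0 1 0 0 0"}}

```text
time: 26.02
position: [0.6383, -0.2005, 0.08]
tool_rot: [0.057, 0.998, -0.0, 0.0]
ft_force: [2.0, -0.3, 0.2]
grip_width: 0.0008
grip_force: 0.7
```

Grip force has read 0.3–0.7 N since 0.083 with almost no wrist force, so the end is going down freely and the plate rocks. I'll press on to 4–8 N.

Request:
{"method": "move_arm", "body": {"series": "0 0 0.5 0 0 0; 0 0 0.8 0 0 0; 0 0 0.8 0 0 0; 0 0 0.8 0 0 0"}}

```text
time: 26.35
position: [0.6383, -0.2005, 0.0794]
tool_rot: [0.057, 0.998, -0.0, 0.0]
ft_force: [1.6, 0.9, 2.0]
grip_width: 0.0005
grip_force: 1.4
```

Request:
{"method": "move_arm", "body": {"series": "0 0 0.4 0 0 0; 0 0 0.7 0 0 0; 0 0 0.7 0 0 0; 0 0 0.7 0 0 0"}}

```text
time: 26.68
position: [0.6384, -0.2005, 0.0789]
tool_rot: [0.056, 0.998, -0.0, 0.0]
ft_force: [0.3, 0.3, 5.3]
grip_width: 0.0003
grip_force: 2.5
```

Holding here for about a second. Then I'll release, lift over the grip block and go to the plain end.

Request:
{"method": "move_arm", "body": {"series": "0 0 0.2 0 0 0; 0 0 0.2 0 0 0; 0 0 0.2 0 0 0; 0 0 0.2 0 0 0; 0 0 0.2 0 0 0; 0 0 0.2 0 0 0; 0 0 0.2 0 0 0; 0 0 0.2 0 0 0"}}

```text
time: 27.35
position: [0.6384, -0.2005, 0.0787]
tool_rot: [0.057, 0.998, -0.0, 0.0]
ft_force: [-0.3, -0.0, 5.8]
grip_width: 0.0003
grip_force: 2.8
```

Request:
{"method": "move_arm", "body": {"series": "0 0 0 0 0 0; 0 0 0 0 0 0; 0 0 0 0 0 0; 0 0 0 0 0 0; 0 0 -1 0 0 0; 0 0 -3 0 0 0; 0 0 -5 0 0 0; 0 0 -7 0 0 0"}}

```text
time: 28.02
position: [0.6373, -0.2001, 0.0847]
tool_rot: [0.057, 0.998, 0.0, -0.001]
ft_force: [0.2, -0.2, 0.2]
grip_width: 0.0004
grip_force: 0.0
```

Request:
{"method": "move_arm", "body": {"series": "0 0 -20 0 0 0; 0 0 -40 0 0 0; 30 0 -42 0 0 0; 70 0 -42 0 0 0; 105 0 -42 0 0 0; 113 0 -30 0 0 0; 113 0 -15 0 0 0; 113 0 -5 0 0 0"}}

```text
time: 28.68
position: [0.5242, -0.1871, 0.0894]
tool_rot: [0.057, 0.998, 0.001, -0.001]
ft_force: [0.3, -0.3, -0.3]
grip_width: 0.0007
grip_force: 0.0
```

Request:
{"method": "move_arm", "body": {"series": "0 0 0 0 0 0; 0 0 0 0 0 0; 0 0 1 0 0 0; 0 0 3 0 0 0; 0 0 5 0 0 0; 0 0 7 0 0 0; 0 0 7 0 0 0"}}

```text
time: 29.27
position: [0.5259, -0.1876, 0.0831]
tool_rot: [0.056, 0.998, 0.0, -0.0]
ft_force: [0.4, -0.4, 0.4]
grip_width: 0.0004
grip_force: 0.0
```

Request:
{"method": "move_arm", "body": {"series": "0 0 0.5 0 0 0; 0 0 1 0 0 0; 0 0 1.5 0 0 0; 0 0 2 0 0 0; 0 0 2.5 0 0 0; 0 0 2.5 0 0 0; 0 0 2.5 0 0 0"}}

```text
time: 29.85
position: [0.5259, -0.1877, 0.0808]
tool_rot: [0.057, 0.998, 0.0, 0.0]
ft_force: [0.3, -0.5, 0.0]
grip_width: 0.0004
grip_force: 0.0
```

Request:
{"method": "move_arm", "body": {"series": "0 0 0.5 0 0 0; 0 0 1 0 0 0; 0 0 1 0 0 0; 0 0 1 0 0 0; 0 0 1 0 0 0"}}

```text
time: 30.27
position: [0.5259, -0.1877, 0.0798]
tool_rot: [0.056, 0.998, -0.0, 0.0]
ft_force: [-0.3, -0.1, -0.1]
grip_width: 0.0002
grip_force: 0.0
```

Request:
{"method": "move_arm", "body": {"series": "0 0 0.5 0 0 0; 0 0 1 0 0 0; 0 0 1 0 0 0; 0 0 1 0 0 0; 0 0 1 0 0 0"}}

```text
time: 30.68
position: [0.526, -0.1877, 0.0789]
tool_rot: [0.057, 0.998, -0.0, 0.0]
ft_force: [-0.3, -0.6, 2.1]
grip_width: 0.0005
grip_force: 1.0
```

Request:
{"method": "move_arm", "body": {"series": "0 0 0.5 0 0 0; 0 0 1 0 0 0; 0 0 1 0 0 0; 0 0 1 0 0 0; 0 0 1 0 0 0; 0 0 1 0 0 0; 0 0 1 0 0 0; 0 0 1 0 0 0"}}

```text
time: 31.35
position: [0.526, -0.1877, 0.0782]
tool_rot: [0.056, 0.998, -0.0, 0.0]
ft_force: [-1.2, 1.3, 5.5]
grip_width: 0.0004
grip_force: 2.7
```

Request:
{"method": "move_arm", "body": {"series": "0 0 0 0 0 0; 0 0 0 0 0 0; 0 0 0 0 0 0; 0 0 0 0 0 0; 0 0 0 0 0 0; 0 0 0 0 0 0; 0 0 0 0 0 0; 0 0 0 0 0 0"}}

```text
time: 32.02
position: [0.526, -0.1877, 0.0782]
tool_rot: [0.056, 0.998, -0.0, 0.0]
ft_force: [-0.3, 0.7, 4.7]
grip_width: 0.0001
grip_force: 2.7
```

Request:
{"method": "move_arm", "body": {"series": "0 0 -2 0 0 0; 0 0 -5 0 0 0; 0 0 -20 0 0 0; 0 0 -50 0 0 0; 0 0 -85 0 0 0; 0 0 -120 0 0 0; 0 0 -130 0 0 0; 0 0 -130 0 0 0"}}

```text
time: 32.68
position: [0.5277, -0.1887, 0.211]
tool_rot: [0.056, 0.998, -0.002, 0.003]
ft_force: [0.2, 0.2, 0.1]
grip_width: 0.0003
grip_force: 0.0
```

Request:
{"method": "move_arm", "body": {"series": "0 30 0 0 0 0; 0 70 0 0 0 0; 0 110 0 0 0 0; 0 150 0 0 0 0; 0 190 0 0 0 0; 0 220 0 0 0 0; 0 230 0 0 0 0; 0 230 0 0 0 0"}}

```text
time: 33.35
position: [0.5506, 0.0433, 0.2059]
tool_rot: [0.054, 0.999, 0.0, -0.002]
ft_force: [-0.2, -0.2, 0.7]
grip_width: 0.0007
grip_force: 0.0
```

```bash
python3 - <<'E'
from h import *
p=robot.camera('scene'); cv2.imwrite('pics/s4.png',p['img'][:,:,::-1])
for t in ['straightedge','hole_end','plain_end']: print([(np.round(d['xyz'],4).tolist(),round(d['p'],2)) for d in robot.tip_of(p,t)[:3]])
E
```

```text
[([0.8422, 0.0923, -0.0002], 0.95), ([0.5795, -0.1915, 0.0511], 0.58)]
[([0.8987, 0.0777, 0.003], 0.76), ([0.6398, -0.2025, 0.0628], 0.71)]
[([0.5298, -0.1865, 0.061], 0.74), ([0.79, 0.1018, 0.0051], 0.69)]
```

View pics/s4.png

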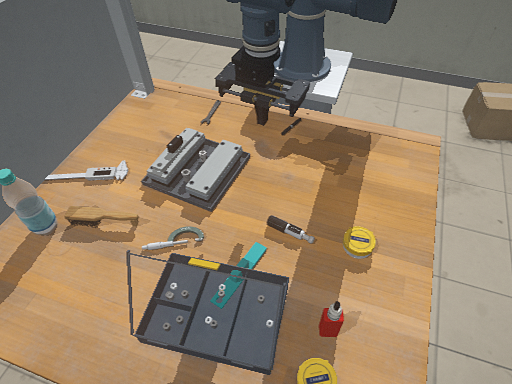

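The picture shows the straightedge lying along the right plate at about (175,150). Everything else is where it was, and the arm is clear.

```bash
python3 -c "
from rig import robot
print(robot.hand_in())"
```

```text
the job is handed in; nothing more can be done
None
```

The right plate is the bowed one: I pressed the hole end and then the plain end down on it with about 5–6 N each, left the straightedge lying along it as the mark, and handed the job in at about 33 s; no verdict came back.

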